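Put the brittle calibration standard away in its snap-shut case

TASK

Take the brittle blue calibration standard off its sloped rest with a light grip and lower it gently, brass face up, flat and squarely inside the orange outline in the open case; keep hold of it until it is down on the pad, do not drop it. Then swing the case's cover over and press its front edge down gently until the catch snaps and holds it shut. Leave the bottle, the dish and the black specimen puck where they are.

Things in the scene. Friction and masses are not known exactly. Their poses are not given: they have to be found in the camera images.
- standard: brittle blue ceramic block, 60 (x) by 30 (y) by 14 mm (z), about 90 g, brass square on its top (+z); origin at the centre of its underside. It starts on the sloped rest: z leans 35 degrees from vertical, x runs up the slope. Pick it across its 30 mm width (y). Cracks if a finger presses it with over 45 N, or if pressed on the case with over 40 N: use the lightest grip (20 to 30 N)
- rest: sloped rest, fixed: dark steel plate, 100 mm up the slope by 110 mm wide, at 35 degrees, on a white foot 120 by 130 mm, 90 mm high; origin at the centre of the foot's underside, z up; the plate rises towards +x, its face looks up and to -x (roughly to the robot), its middle 60 mm above the origin. An aluminium ledge 6 mm high, 60 mm wide, low on the plate stops the standard
- case: white case base, fixed, 140 (x) by 134 (y) by 20 mm high with a black pad on top; origin at the centre of its underside on the bench; front faces -x, the cover's hinge is along the rear (+x) edge
- outline (a point): centre of the orange rectangle drawn on the pad, at pad height (20 mm above the bench); the outline is 84 mm along the case's x by 54 mm along its y, the standard's length goes along the case's x (either way round); axes as the case's
- cover (a joint): angle of the grey cover, rad: 0 shut, grows as it opens; starts at 1.5 to 1.75 (standing upright). It stays where left between about 0.65 and 1.75; let go lower, it springs back to about 0.6 unless the catch holds. The catch resists from about 0.06 rad (8 mm before shut), takes about 9 N at the front edge, then snaps to 0, a firm stop. Pressing the cover with over 35 N damages the case
- cover_hinge (a point): middle of the cover's hinge line, 22 mm above the bench at the rear of the case; the hinge line runs along the case's y; the point's axes turn with the cover and are the case's when shut
- cover_press (a point): where to press: outer (top) face of the cover, middle of its front edge; 122 mm from the hinge along the cover, 32 mm above it when shut. The cover is a shell 130 mm from hinge to front, 126 mm wide, 32 mm high, walls 4 mm, open underneath; standing upright, its hollow side looks to the robot, its outer face to the rear. Axes turn with the cover
- cover_tab (a point): middle of the orange tab on the cover's front edge, 18 mm long (forward), 40 mm wide and 8 mm thick, 141 mm from the hinge along the cover and 10 mm above it when shut; axes turn with the cover
- oil: bystander: amber bottle with a black cap, 38 mm diameter, 75 mm high; origin at the centre of its underside
- dish: bystander: white ceramic dish, 80 mm diameter, 22 mm high; origin at the centre of its underside
- puck: bystander: black specimen puck with a steel disc in its top, 40 mm diameter, 20 mm high; origin at the centre of its underside

How it is judged:
By the outcome, as a careful person would: the job done as asked, in the order asked, and still so for the second after the job is handed in, with the robot touching nothing.
It also fails if it takes over 64 s, if anything falls off the work surface, if the arm or the gripper's body presses on something with over 40 N, if the wrist force passes 120 N, or if a joint passes its speed limit or range.

ROBOT

A 6-joint arm with a two-finger parallel gripper is mounted at the origin on the work surface. World frame = base frame: x ahead of the robot, y to its left, z up, the work surface at z = 0. Lengths are in m, angles in rad, forces in N, time in s.
With the tool pointing down it reaches from about 0.375 to 0.9 m from the base axis. Payload 3.1 kg.
Tool frame: the origin (TCP) lies midway between the tips of the shut fingers; the grasp point (between the pads) lies 19 mm behind it; z points along the fingers, y is the line along which they close (so a half turn about z gives the same grasp; the last joint's range is limited). The gripper opens to 87 mm and grips with 3 to 60 N. Pads are 19 mm wide; open, the fingers measure 117 mm over their backs; the gripper's body (75 mm by 190 mm) begins 51 mm behind the grasp point.
Start: joints at [1.002, 0.527, 1.433, -0, 1.181, -0.178], TCP at [0.238, 0.578, 0.223] pointing down, gripper open.
Joint ranges: [-3.08, 3.08], [-0.75, 2.2], [0.22, 2.44], [-1.43, 4.57], [0, 2.65], [-2.85, 2.85]. Speed limits (rad/s): [2.79, 2.79, 3.14, 3.14, 3.14, 3.14].

INTERFACE

Orientations are given as a unit quaternion [x, y, z, w].
In Python, from rig import robot gives the robot as it stands. The module is installed in compiled form; this text tells all that it offers.
- The arm moves only by the tool play_rows, never from a script. Its arguments are lists of equal length, an entry for each row: "gripper": the closure, from -1 (fully open) to 1 (shut); "delta_pos": the shift along the tool's x, y, z in cm, a list of three; "turn": the turn, a rotation vector about the tool's x, y, z in rad, a list of three. A call has 1 to 12 rows; each row is the pose to reach, as a shift and turn from the pose commanded when the call began, along the tool's axes at that moment; what a row does not reach only later rows make up. A row lasts 1/8 s, in which the tool goes at most 62.5 mm and 10.7 degrees, less where a joint would pass 70% of its speed; a pose out of reach is approached as far as the arm can. A call with a gripper value outside its range is refused whole. The fingers move at their own pace and stop on an object; "squeeze" is the grip in N (left out, the last holds). Time passes only in rows, so rows that repeat a pose let the fingers close. It gives the time, the measured TCP pose, the force, the opening and the grip force at its end, in the units of the state.
- robot.get_obs(): the state, without advancing time (a new reading comes with each control period).
- robot.camera(name): name is "scene" or "top"; returns a dict with "color" (480x640x3 uint8, red, green, blue), "vfov" (degrees; the focal length in pixels is half the picture's height over the tangent of half this angle, whatever the lens; pixels are square), "cx", "cy" (the principal point, pixels), "k1" (the pictures are not rectified: a ray, as slopes to the right and down, at radius r is drawn at 1 + k1 r^2 times it, then the intrinsics apply), "R" (3x3) and "t" (3): a world point X has camera coordinates R X + t. Camera axes: x right, y down, z forward; pixel columns grow to the right and rows downward; lengths in m; the calibration is good to about 2 mm. A picture is of the moment at which its call begins. There is no depth.
- robot.hand_in(): hands the job in; it is judged then, once.
The state is a dict: "time": time; "q": joint angles; "joint_velocities": joint speeds; "joint_torque": joint torques, N m; "position": TCP position; "tool_rot": TCP orientation; "ft_force": force on the tool from outside, world axes, zero at the start; "moment": the same for the moment, N m; "grip_width": finger opening in m; "grip_force": force on a finger pad.
Only numpy, scipy, OpenCV 4.12 (cv2) and the standard library are available. Lean on these libraries where they do the work, as an engineer would, in place of code of your own. Each camera call takes 0.05 s, during which the arm holds its last target. There are 200 camera calls.

## Working session

There is one attempt and no reset: what is moved stays moved. The work goes in short steps, Python scripts to look and compute and a tool call to move; the robot and the scene stay as the last step left them, time stands still between calls to the robot, and variables do not carry over. Pictures are saved under pics/ and viewed, at most 10 in all, crops included, and the job is handed in when it is done.

Besides the shell and the picture viewer there is one more tool, called after "Call:" by a JSON object that holds its "name" and its "arguments", one argument or row to a line. play_rows: Moves the arm, as the interface text tells. Its arguments: {"type":"object","properties":{"gripper":{"type":"array","items":{"type":"number"}},"delta_pos":{"type":"array","items":{"type":"array","items":{"type":"number"}}},"turn":{"type":"array","items":{"type":"array","items":{"type":"number"}}},"squeeze":{"type":"number"}},"required":["gripper","delta_pos","turn"]}

```bash
mkdir -p pics
cat > h.py <<'E'
import numpy as np, cv2
from scipy.spatial.transform import Rotation as Ro
from rig import robot
def K(c):
    f=240/np.tan(np.radians(c['vfov'])/2); return f
def proj(c,X):
    p=np.asarray(c['R'])@np.asarray(X,float)+np.asarray(c['t']); s=p[:2]/p[2]; s=s*(1+c['k1']*(s@s)); return K(c)*s+[c['cx'],c['cy']]
def ray(c,uv):
    d=(np.asarray(uv,float)-[c['cx'],c['cy']])/K(c); s=d.copy()
    for _ in range(30): s=d/(1+c['k1']*(s@s))
    R=np.asarray(c['R']); o=-R.T@np.asarray(c['t']); return o,R.T@np.r_[s,1]
def onz(c,uv,z):
    o,d=ray(c,uv); return o+d*(z-o[2])/d[2]
def tri(c1,u1,c2,u2):
    o1,d1=ray(c1,u1);o2,d2=ray(c2,u2)
    s=np.linalg.lstsq(np.c_[d1,-d2],o2-o1,rcond=None)[0]
    a=o1+s[0]*d1;b=o2+s[1]*d2; return (a+b)/2,np.linalg.norm(a-b)
def snap(n,name):
    c=robot.camera(n); cv2.imwrite('pics/'+name,c['color'][:,:,::-1]); np.save('pics/'+name[:-4],c,allow_pickle=True); return c
def load(name): return np.load('pics/'+name+'.npy',allow_pickle=True).item()
E
python3 - <<'E'
from h import *
for n in('scene','top'):
    c=snap(n,n+'0.png'); print(n,c['vfov'],c['cx'],c['cy'],c['k1'],np.round(-np.asarray(c['R']).T@c['t'],3),np.round(c['R'],2).tolist())
print(robot.get_obs())
E
```

```text
scene 50.31063947518232 322.86056834164964 242.67973564551602 -0.034122342444951555 [ 1.251 -0.58   0.645] [[0.64, 0.77, -0.0], [0.41, -0.34, -0.85], [-0.65, 0.54, -0.53]]
top 44.868478574032 320.65830274343125 234.729243980267 -0.1541632354100376 [0.352 0.021 1.219] [[-0.0, -1.0, 0.03], [-0.99, -0.0, -0.16], [0.16, -0.03, -0.99]]
{'time': 0.1, 'q': array([ 1.00148192e+00,  5.28373401e-01,  1.43378105e+00, -1.78733784e-05,
        1.18140080e+00, -1.78502282e-01]), 'joint_velocities': array([-0.00073162, -0.00251267, -0.00251821,  0.0005139 , -0.000662  ,
        0.00014394]), 'joint_torque': array([-7.92696119e-04, -4.40986812e+01, -1.77150017e+01,  6.34558685e-02,
        5.34499018e-02, -7.41232748e-05]), 'position': array([0.23770203, 0.57731507, 0.22166718]), 'tool_rot': array([ 1.94161454e-01,  9.80969096e-01, -9.16517387e-04, -3.50732816e-04]), 'ft_force': array([ 0.23741267, -0.52908453, -0.28921126]), 'moment': array([ 0.05040474, -0.01444683, -0.01009088]), 'grip_force': 0.0, 'grip_width': 0.0868979327357129}
```

View pics/scene0.png

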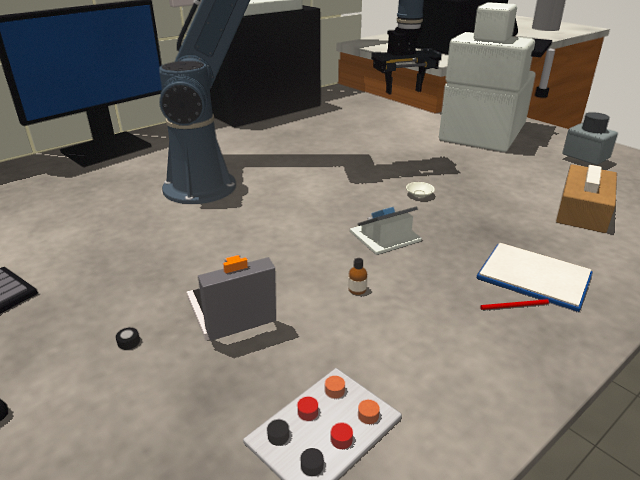

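View pics/top0.png

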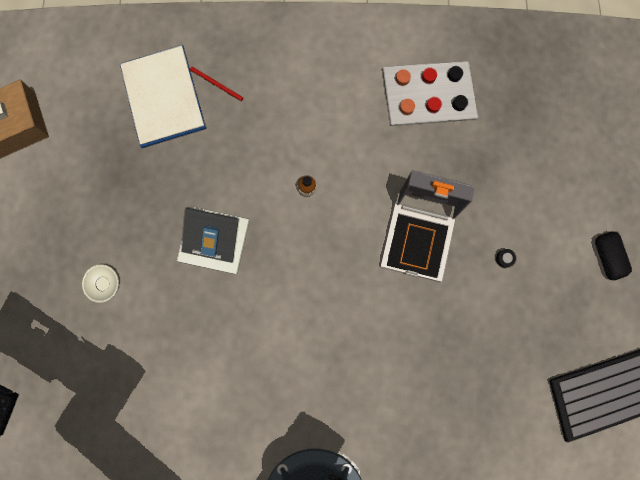

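The scene view shows the cover upright with its orange tab at (236,264) and the standard at (383,213). In the top view the standard is at (210,241), the outline at (418,246) and the tab at (443,188). The bottle is at (306,185), the dish at (100,284) and the puck at (506,258).

Run:
```python
from h import *
t=load('top0');s=load('scene0')
def big(c,x,y,w,h,k): return cv2.resize(c['color'][y:y+h,x:x+w,::-1],(w*k,h*k),interpolation=cv2.INTER_CUBIC)
a=big(t,170,195,90,85,4);b=big(t,375,165,105,120,4)
d=big(s,345,195,80,58,5); e=big(s,180,250,105,95,4)
im=np.zeros((600,800,3),np.uint8)
im[:290,:400]=d; im[:340,400:760]=a
e=big(s,180,250,105,95,2);b=big(t,375,165,105,120,2)
im[345:535,:210]=e; im[345:585,400:610]=b
cv2.imwrite('pics/crop0.png',im)
# masks
for nm,c,roi in(('top',t,(170,195,90,85)),('topcase',t,(375,165,105,120)),('scene',s,(345,195,80,58)),('scenecase',s,(180,250,105,95))):
    x,y,w,h=roi; hsv=cv2.cvtColor(c['color'],cv2.COLOR_RGB2HSV)[y:y+h,x:x+w]
    for col,lo,hi in(('blue',(95,90,40),(125,255,255)),('orange',(5,150,90),(22,255,255)),('white',(0,0,190),(180,40,255))):
        m=cv2.inRange(hsv,lo,hi); n,l,st,ce=cv2.connectedComponentsWithStats(m)
        for i in range(1,n):
            if st[i,4]>12: 
                cs=cv2.findContours((l==i).astype(np.uint8),cv2.RETR_EXTERNAL,cv2.CHAIN_APPROX_NONE)[0][0]
                r=cv2.boxPoints(cv2.minAreaRect(cs))+[x,y]
                print(nm,col,st[i,4],np.round(ce[i]+[x,y],1),np.round(r,1).tolist())
```

```text
top blue 258 [209.4 240.5] [[199.8, 253.7], [203.3, 225.3], [218.2, 227.2], [214.7, 255.6]]
top orange 81 [208.2 242.3] [[202.5, 245.5], [204.1, 237.4], [213.5, 239.3], [211.9, 247.4]]
top white 897 [218.6 253.8] [[176.8, 260.7], [188.7, 205.9], [248.0, 218.7], [236.2, 273.5]]
topcase orange 194 [442.3 187.5] [[430.8, 190.9], [433.4, 180.4], [453.9, 185.5], [451.2, 196.1]]
topcase orange 226 [418.4 245. ] [[399.2, 263.3], [408.0, 222.8], [435.6, 228.8], [426.8, 269.3]]
topcase white 939 [418.7 237.7] [[379.8, 266.0], [395.1, 203.5], [456.3, 218.6], [441.0, 281.0]]
scene blue 103 [383.4 212.1] [[371.8, 213.4], [392.5, 206.5], [394.1, 211.3], [373.4, 218.2]]
scene white 237 [366.9 239.1] [[347.7, 231.2], [354.7, 221.5], [390.0, 247.0], [382.9, 256.7]]
scenecase orange 307 [234.6 263.7] [[221.0, 259.0], [244.8, 253.1], [248.3, 267.2], [224.5, 273.1]]
scenecase white 255 [196.7 309.3] [[185.8, 291.5], [192.0, 288.9], [209.9, 331.3], [203.7, 334.0]]
```

View pics/crop0.png

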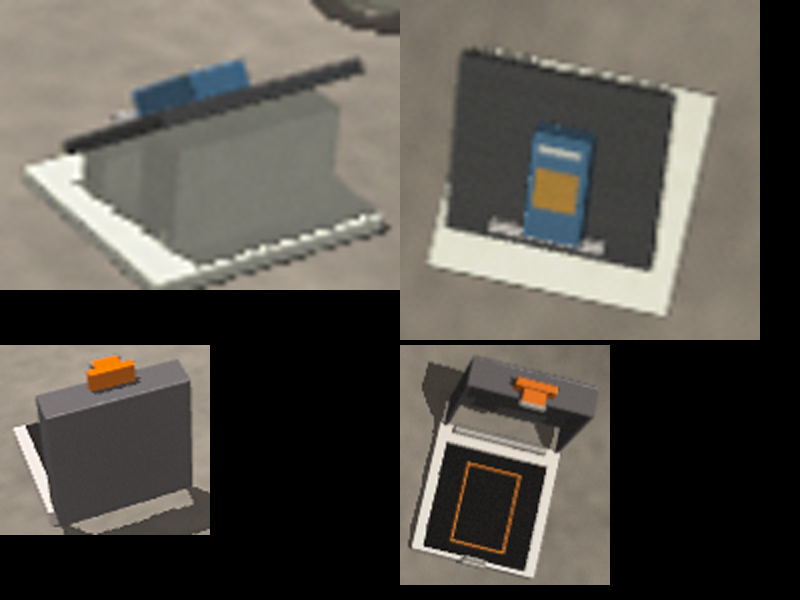

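The crops show the standard lying squarely down the plate against the ledge, with its brass centre near (208.6,242.2). The case's outline and white rim are cleanly visible.

Run:
```python
from h import *
t=load('top0');s=load('scene0')
hsv=cv2.cvtColor(t['color'],cv2.COLOR_RGB2HSV)
def comp(roi,lo,hi,k=0):
    x,y,w,h=roi; m=cv2.inRange(hsv[y:y+h,x:x+w],lo,hi); n,l,st,ce=cv2.connectedComponentsWithStats(m)
    i=1+np.argsort(-st[1:,4])[k]; return np.argwhere(l==i)[:,::-1]+[x,y]
def rect(px,z):
    P=np.array([onz(t,p,z)[:2] for p in px],np.float32); (c,sz,a)=cv2.minAreaRect(P); return np.round(c,4),np.round(sz,4),round(a,2)
print('outline',rect(comp((375,205,105,80),(5,150,90),(22,255,255)),.02))
print('case',rect(comp((375,205,105,80),(0,0,150),(180,45,255)),.02))
foot=comp((170,195,90,85),(0,0,170),(180,45,255)); 
for z in(0,.006,.012): print('foot',z,rect(foot,z))
for p in((248,218.7),(236.2,273.5),(176.8,260.7)): print(onz(t,p,.006))
for n,u in(('facecorn',[(537,135),(590,141),(579,245),(526,237)]),):
    for a,b in u: print(np.round(onz(t,(170+(a-400+.5)/4-.5,195+(b+.5)/4-.5),.075),4))
for nm,uv,z in(('oil',(306,185),.075),('dish',(100,284),.02),('puck',(506,257),.02)): print(nm,onz(t,uv,z))
print('tab tri',tri(t,(442.3,187.5),s,(234.6,263.7)))
```

```text
outline (array([ 0.5177, -0.216 ]), array([0.0599, 0.0871]), 76.01)
case (array([ 0.5257, -0.2179]), array([0.1335, 0.1392]), 76.25)
foot 0 (array([0.5329, 0.2169]), array([0.1304, 0.1196]), 78.3)
foot 0.006 (array([0.532 , 0.2159]), array([0.1298, 0.119 ]), 78.3)
foot 0.012 (array([0.5311, 0.215 ]), array([0.1291, 0.1185]), 78.3)
[0.57722653 0.141073   0.006     ]
[0.46064169 0.16379827 0.006     ]
[0.48701312 0.29003839 0.006     ]
[0.5446 0.2223 0.075 ]
[0.5416 0.1956 0.075 ]
[0.4893 0.1998 0.075 ]
[0.4932 0.2263 0.075 ]
oil [0.63411321 0.01837253 0.075     ]
dish [0.43541775 0.44900115 0.02      ]
puck [ 0.49419086 -0.40767667  0.02      ]
tab tri (array([ 0.61101123, -0.23975507,  0.1581172 ]), np.float64(0.0007453127731961945))
```

```bash
cat >> h.py <<'E'
def Rz(y): return Ro.from_euler('z',y).as_matrix()
RY=np.radians(-11.7); FO=np.array([.532,.216,0])
RS=Rz(RY)@Ro.from_euler('y',-35,degrees=True).as_matrix()   # standard axes: x up slope, z face normal
CY=np.radians(-13.85); OUT=np.array([.5177,-.216,.02])
DOWN=np.diag([-1.,1,-1])   # tool axes in object axes
def go(p,R):
    o=robot.get_obs(); R0=Ro.from_quat(o['tool_rot']).as_matrix()
    print('d_cm',np.round(R0.T@(np.asarray(p)-o['position'])*100,2),'turn',np.round(Ro.from_matrix(R0.T@R).as_rotvec(),3))
E
python3 - <<'E'
from h import *
t=load('top0');s=load('scene0')
c=lambda a,b:(170+(a-400+.5)/4-.5,195+(b+.5)/4-.5)
def onp(cam,uv,off):
    o,d=ray(cam,uv); n=RS[:,2]; q=FO+[0,0,.06]+off*n; return o+d*((q-o)@n)/(d@n)
L=lambda X:np.round(RS.T@(X-FO-[0,0,.06])*1000,1)
for off in(.014,.017,.011):
    print(off,'brass',L(onp(t,(208.4,242.3),off)),[L(onp(t,c(*u),off))[:2].tolist() for u in[(537,135),(590,141),(579,245),(526,237)]])
C=L(onp(t,(208.4,242.3),.014))/1000
# foot/scene check: project std corners into scene
for off in(0,.003,-.003):
  for dz in(0,.014):
    print(off,dz,[np.round(proj(s,FO+[0,0,.06]+RS@np.array([C[0]+a*.03,C[1]+b*.015,off+dz])),1).tolist() for a,b in((1,1),(1,-1),(-1,-1))])
E
```

```text
0.014 brass [-6.9 -5.2 14. ] [[21.9, 6.9], [24.6, -20.0], [-34.7, -20.4], [-36.6, 7.2]]
0.017 brass [-5.2 -5.9 17. ] [[23.4, 6.2], [26.2, -20.6], [-33.0, -21.0], [-34.8, 6.5]]
0.011 brass [-8.5 -4.5 11. ] [[20.3, 7.6], [23.1, -19.3], [-36.5, -19.8], [-38.3, 7.9]]
0 0 [[394.6, 210.9], [383.9, 213.8], [371.6, 217.6]]
0 0.014 [[393.0, 205.1], [382.3, 208.0], [370.1, 212.1]]
0.003 0 [[394.3, 209.7], [383.6, 212.6], [371.3, 216.4]]
0.003 0.014 [[392.6, 203.9], [381.9, 206.8], [369.7, 210.9]]
-0.003 0 [[394.9, 212.1], [384.3, 215.1], [372.0, 218.8]]
-0.003 0.014 [[393.3, 206.4], [382.6, 209.3], [370.4, 213.3]]
```

Run:
```python
from h import *
for h in(.09,.004):
    p=FO+[0,0,.06]+RS@np.array([-.0065,-.0056,h]); print(np.round(p,4)); go(p,RS@DOWN)
```

```text
[0.4751 0.2221 0.13  ]
d_cm [-35.49 -23.79   9.2 ] turn [-0.059 -0.61  -0.18 ]
[0.5234 0.2121 0.0595]
d_cm [-40.34 -22.86  16.24] turn [-0.059 -0.61  -0.18 ]
```

Call:
{"name": "play_rows", "arguments": {
  "gripper": [-1, -1, -1, -1, -1, -1, -1, -1, -1, -1, -1, -1],
  "delta_pos": [
    [-5, -3.3, 0.5],
    [-10, -6.6, 1],
    [-15, -10, 2],
    [-20, -13.3, 3],
    [-25, -16.7, 5],
    [-30, -20, 7],
    [-33, -22.5, 8],
    [-35.5, -23.8, 9.2],
    [-35.5, -23.8, 9.2],
    [-35.5, -23.8, 9.2],
    [-35.5, -23.8, 9.2],
    [-35.5, -23.8, 9.2]
  ],
  "turn": [
    [-0.007, -0.076, -0.022],
    [-0.015, -0.15, -0.045],
    [-0.022, -0.23, -0.067],
    [-0.03, -0.305, -0.09],
    [-0.037, -0.38, -0.112],
    [-0.044, -0.457, -0.135],
    [-0.052, -0.53, -0.157],
    [-0.059, -0.61, -0.18],
    [-0.059, -0.61, -0.18],
    [-0.059, -0.61, -0.18],
    [-0.059, -0.61, -0.18],
    [-0.059, -0.61, -0.18]
  ],
  "squeeze": 22
}}

```text
time: 1.6
position: [0.4792, 0.2288, 0.1411]
tool_rot: [0.098, 0.951, -0.033, 0.292]
ft_force: [0.1, -0.0, -0.2]
grip_width: 0.0872
grip_force: 0.0
```

Run:
```python
from h import *
for h in(.02,.004):
    p=FO+[0,0,.06]+RS@np.array([-.0065,-.0056,h]); go(p,RS@DOWN)
```

```text
d_cm [ 0.75 -0.69  7.77] turn [-0.006 -0.013  0.   ]
d_cm [ 0.73 -0.68  9.37] turn [-0.006 -0.013  0.   ]
```

Call:
{"name": "play_rows", "arguments": {
  "gripper": [-1, -1],
  "delta_pos": [
    [0, 0, 0],
    [0, 0, 0]
  ],
  "turn": [
    [0, 0, 0],
    [0, 0, 0]
  ]
}}

```text
time: 1.85
position: [0.4791, 0.2285, 0.1409]
tool_rot: [0.099, 0.951, -0.033, 0.292]
ft_force: [0.4, -0.6, 1.6]
grip_width: 0.0867
grip_force: 0.0
```

Run:
```python
from h import *
print(np.abs(robot.get_obs()['joint_velocities']).max())
for h in(.02,.004):
    p=FO+[0,0,.06]+RS@np.array([-.0065,-.0056,h]); go(p,RS@DOWN)
```

```text
0.003146660832614056
d_cm [ 0.73 -0.66  7.76] turn [-0.007 -0.014 -0.001]
d_cm [ 0.7  -0.65  9.36] turn [-0.007 -0.014 -0.001]
```

Call:
{"name": "play_rows", "arguments": {
  "gripper": [-1, -1, -1, -1, -1, -1, -1, -1],
  "delta_pos": [
    [0.3, -0.3, 1],
    [0.7, -0.65, 3],
    [0.7, -0.65, 5],
    [0.7, -0.65, 6],
    [0.7, -0.65, 7],
    [0.7, -0.65, 7.7],
    [0.7, -0.65, 7.7],
    [0.7, -0.65, 7.7]
  ],
  "turn": [
    [-0.007, -0.014, 0],
    [-0.007, -0.014, 0],
    [-0.007, -0.014, 0],
    [-0.007, -0.014, 0],
    [-0.007, -0.014, 0],
    [-0.007, -0.014, 0],
    [-0.007, -0.014, 0],
    [-0.007, -0.014, 0]
  ]
}}

```text
time: 2.85
position: [0.526, 0.2286, 0.097]
tool_rot: [0.102, 0.954, -0.04, 0.278]
ft_force: [-0.0, -0.4, 0.3]
grip_width: 0.0872
grip_force: 0.0
```

Run:
```python
from h import *
for h in(.02,.004):
    p=FO+[0,0,.06]+RS@np.array([-.0065,-.0056,h]); go(p,RS@DOWN)
s=snap('scene','s1.png');t=snap('top','t1.png')
im=np.zeros((480,800,3),np.uint8)
im[:400,:400]=cv2.resize(t['color'][190:290,165:265,::-1],(400,400),interpolation=cv2.INTER_CUBIC)
im[:400,400:]=cv2.resize(s['color'][165:265,340:440,::-1],(400,400),interpolation=cv2.INTER_CUBIC)
cv2.imwrite('pics/c1.png',im)
```

```text
d_cm [ 2.01 -1.63  1.64] turn [-0.024 -0.043 -0.001]
d_cm [ 1.95 -1.59  3.24] turn [-0.024 -0.043 -0.001]
```

View pics/c1.png

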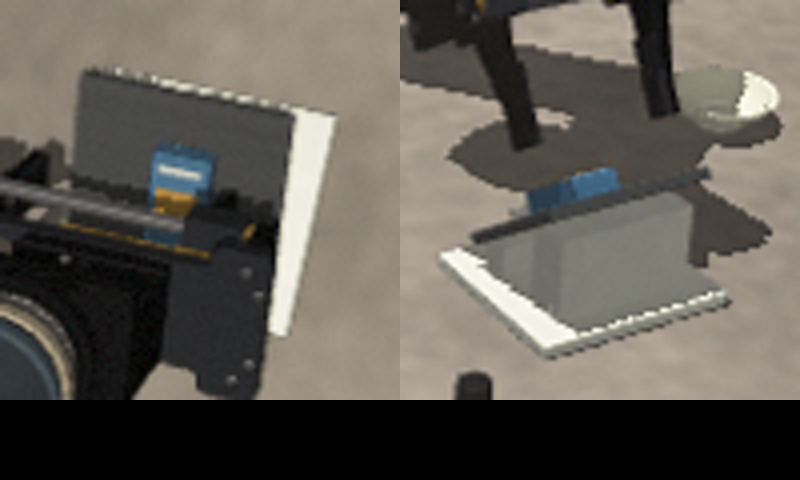

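The top crop shows the gripper above the standard, and the scene crop shows the fingers clear of it but off-target, so the last move fell short. I'll check the joints.

Run:
```python
from h import *
o=robot.get_obs(); print(np.round(o['q'],3),np.round(o['joint_velocities'],4),o['position'],o['time'])
```

```text
[ 0.387  0.625  1.993 -1.43   0.328  0.371] [-0.0002 -0.001  -0.001   0.0001 -0.0011  0.0002] [0.52600248 0.22864007 0.09716632] 2.95
```

Run:
```python
from h import *
o=robot.get_obs()
D=[(np.array([1.00148,.52837,1.43378,0,1.1814,-.1785]),np.array([.2377,.57732,.22167]),np.array([.19416,.98097,-.0009,-.0004])),(o['q'],o['position'],o['tool_rot'])]
A=[];b=[]
for q,p,r in D:
    R=Ro.from_euler('ZYZYZ',[q[0],q[1]+q[2],q[3],q[4],q[5]]).as_matrix()
    R1=Ro.from_quat(r).as_matrix(); print('rot err',np.round(Ro.from_matrix(R.T@R1).as_rotvec(),3))
    U=Rz(q[0]); f=lambda a:U@[np.sin(a),0,np.cos(a)]
    A.append(np.c_[f(q[1]),f(q[1]+q[2]),R1[:,2],[0,0,1.]]);b.append(p)
A=np.vstack(A);b=np.hstack(b); s=np.linalg.lstsq(A,b,rcond=None); print(s[0],np.linalg.svd(A)[1],A@s[0]-b)
```

```text
Traceback (most recent call last):
  File "scipy/spatial/transform/_rotation.pyx", line 1413, in scipy.spatial.transform._rotation.Rotation.from_euler
ValueError: Expected axis specification to be a non-empty string of upto 3 characters, got ZYZYZ
```

```bash
cat > kin.py <<'E'
from h import *
def rot(q): return (Ro.from_euler('ZYZ',[q[0],q[1]+q[2],q[3]])*Ro.from_euler('YZ',[q[4],q[5]])).as_matrix()
f=lambda q1,a:Rz(q1)@[np.sin(a),0,np.cos(a)]
E
python3 - <<'E'
from kin import *
o=robot.get_obs()
D=[(np.array([1.00148,.52837,1.43378,0,1.1814,-.1785]),np.array([.2377,.57732,.22167]),np.array([.19416,.98097,-.0009,-.0004])),(o['q'],o['position'],o['tool_rot'])]
A=[];b=[]
for q,p,r in D:
    R=rot(q); R1=Ro.from_quat(r).as_matrix(); print('rot err',np.round(Ro.from_matrix(R.T@R1).as_rotvec(),3))
    A.append(np.c_[f(q[0],q[1]),f(q[0],q[1]+q[2]),R1[:,2],[0,0,1.]]);b.append(p)
A=np.vstack(A);b=np.hstack(b); s=np.linalg.lstsq(A,b,rcond=None); print(s[0],np.linalg.svd(A)[1],A@s[0]-b)
E
```

```text
rot err [-0.     0.     1.571]
rot err [-0.     0.     1.571]
[ 0.87642433  0.17847954 -0.05335432 -0.51211064] [2.43839932 1.32628334 0.53418661 0.09912568] [ 0.08946739 -0.06613312  0.00840062  0.00390703  0.00545984 -0.00840062]
```

Run:
```python
from kin import *
for tilt in(35,32,28,25,22,18,14):
    z=-(Rz(RY)@Ro.from_euler('y',-tilt,degrees=True).as_matrix())[:,2]; L=[]
    for q1 in(.33,.37,.41):
        for ph in(2.45,2.55,2.65,2.75):
            v=Ro.from_euler('ZY',[q1,ph]).inv().apply(z); L.append((round(np.arctan2(v[1],v[0]),2)))
    print(tilt,L)
```

```text
35 [np.float64(-1.12), np.float64(-1.41), np.float64(-1.74), np.float64(-2.03), np.float64(-1.12), np.float64(-1.39), np.float64(-1.69), np.float64(-1.97), np.float64(-1.12), np.float64(-1.37), np.float64(-1.65), np.float64(-1.92)]
32 [np.float64(-0.96), np.float64(-1.23), np.float64(-1.58), np.float64(-1.92), np.float64(-0.97), np.float64(-1.23), np.float64(-1.54), np.float64(-1.87), np.float64(-0.97), np.float64(-1.22), np.float64(-1.51), np.float64(-1.82)]
28 [np.float64(-0.76), np.float64(-0.99), np.float64(-1.32), np.float64(-1.72), np.float64(-0.78), np.float64(-1.0), np.float64(-1.31), np.float64(-1.68), np.float64(-0.79), np.float64(-1.0), np.float64(-1.29), np.float64(-1.64)]
25 [np.float64(-0.63), np.float64(-0.81), np.float64(-1.11), np.float64(-1.53), np.float64(-0.65), np.float64(-0.83), np.float64(-1.11), np.float64(-1.49), np.float64(-0.66), np.float64(-0.84), np.float64(-1.1), np.float64(-1.46)]
22 [np.float64(-0.51), np.float64(-0.65), np.float64(-0.89), np.float64(-1.29), np.float64(-0.53), np.float64(-0.67), np.float64(-0.9), np.float64(-1.27), np.float64(-0.55), np.float64(-0.69), np.float64(-0.91), np.float64(-1.25)]
18 [np.float64(-0.37), np.float64(-0.47), np.float64(-0.63), np.float64(-0.93), np.float64(-0.39), np.float64(-0.49), np.float64(-0.65), np.float64(-0.94), np.float64(-0.41), np.float64(-0.51), np.float64(-0.67), np.float64(-0.94)]
14 [np.float64(-0.26), np.float64(-0.32), np.float64(-0.42), np.float64(-0.61), np.float64(-0.28), np.float64(-0.34), np.float64(-0.44), np.float64(-0.62), np.float64(-0.29), np.float64(-0.35), np.float64(-0.46), np.float64(-0.64)]
```

```bash
cat >> h.py <<'E'
RT=Rz(RY)@Ro.from_euler('y',-25,degrees=True).as_matrix()@DOWN
def gp(h,x=-.0065,y=-.0056): return FO+[0,0,.06]+RS@np.array([x,y,h])
E
python3 - <<'E'
from h import *
for h in(.04,.005): go(gp(h),RT)
E
```

```text
d_cm [ 2.11 -1.69 -0.34] turn [-0.024  0.132 -0.003]
d_cm [ 1.96 -1.6   3.15] turn [-0.024  0.132 -0.003]
```

Call:
{"name": "play_rows", "arguments": {
  "gripper": [-1, -1, -1, -1, -1],
  "delta_pos": [
    [0.5, -0.4, -0.4],
    [1.5, -1.2, -0.4],
    [2.1, -1.7, -0.3],
    [2.1, -1.7, -0.3],
    [2.1, -1.7, -0.3]
  ],
  "turn": [
    [-0.01, 0.05, 0],
    [-0.02, 0.1, 0],
    [-0.024, 0.132, 0],
    [-0.024, 0.132, 0],
    [-0.024, 0.132, 0]
  ]
}}

```text
time: 3.58
position: [0.5039, 0.2162, 0.0887]
tool_rot: [0.101, 0.971, -0.021, 0.216]
ft_force: [0.8, -0.3, 0.3]
grip_width: 0.087
grip_force: 0.0
```

Run:
```python
from h import *
print(np.round(robot.get_obs()['q'],3))
for h in(.04,.02,.005): go(gp(h),RT)
```

```text
[ 0.321  0.598  2.004 -0.951  0.263 -0.151]
d_cm [ 0.05 -0.01 -0.06] turn [ 0.001  0.001 -0.003]
d_cm [-0.3  -0.01  1.91] turn [ 0.001  0.001 -0.003]
d_cm [-0.56 -0.01  3.39] turn [ 0.001  0.001 -0.003]
```

Call:
{"name": "play_rows", "arguments": {
  "gripper": [-1, -1, -1, -1, -1, -1, -1],
  "delta_pos": [
    [-0.1, 0, 0.7],
    [-0.25, 0, 1.4],
    [-0.35, 0, 2.1],
    [-0.45, 0, 2.7],
    [-0.52, 0, 3.1],
    [-0.56, 0, 3.4],
    [-0.56, 0, 3.4]
  ],
  "turn": [
    [0, 0, 0],
    [0, 0, 0],
    [0, 0, 0],
    [0, 0, 0],
    [0, 0, 0],
    [0, 0, 0],
    [0, 0, 0]
  ]
}}

```text
time: 4.45
position: [0.5228, 0.212, 0.0598]
tool_rot: [0.101, 0.971, -0.022, 0.215]
ft_force: [0.1, 0.5, -0.6]
grip_width: 0.0871
grip_force: 0.0
```

Run:
```python
from h import *
print(np.round(robot.get_obs()['q'],3))
for h in(.005,.003): go(gp(h),RT)
s=snap('scene','s2.png');t=snap('top','t2.png')
im=np.zeros((400,800,3),np.uint8)
im[:400,:400]=cv2.resize(t['color'][190:290,165:265,::-1],(400,400),interpolation=cv2.INTER_CUBIC)
im[:400,400:]=cv2.resize(s['color'][175:255,345:425,::-1],(400,400),interpolation=cv2.INTER_CUBIC)
cv2.imwrite('pics/c2.png',im)
```

```text
[ 0.298  0.668  1.981 -1.103  0.23  -0.013]
d_cm [-0.02  0.02 -0.05] turn [ 0.    -0.    -0.003]
d_cm [-0.06  0.02  0.15] turn [ 0.    -0.    -0.003]
```

View pics/c2.png

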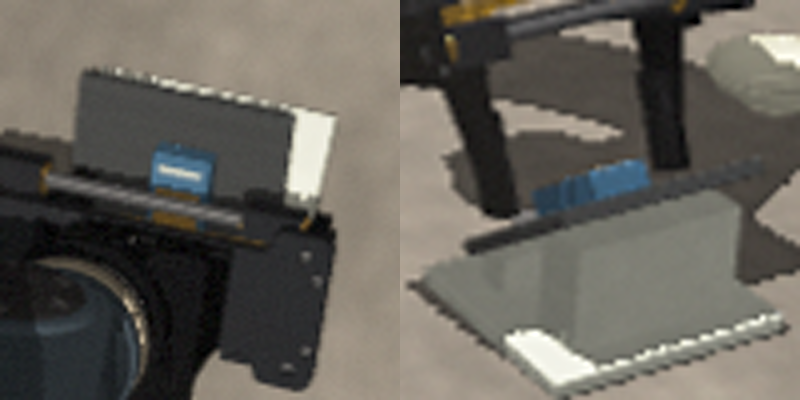

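The crops show the fingers straddling the standard just above the plate, with no contact force. I'll close now.

Call:
{"name": "play_rows", "arguments": {
  "gripper": [-0.4, 0.1, 0.2, 0.3, 0.35, 0.4, 0.5, 0.5],
  "delta_pos": [
    [0, 0, 0],
    [0, 0, 0],
    [0, 0, 0],
    [0, 0, 0],
    [0, 0, 0],
    [0, 0, 0],
    [0, 0, 0],
    [0, 0, 0]
  ],
  "turn": [
    [0, 0, 0],
    [0, 0, 0],
    [0, 0, 0],
    [0, 0, 0],
    [0, 0, 0],
    [0, 0, 0],
    [0, 0, 0],
    [0, 0, 0]
  ],
  "squeeze": 22
}}

```text
time: 5.55
position: [0.5228, 0.2121, 0.06]
tool_rot: [0.101, 0.971, -0.021, 0.215]
ft_force: [-0.1, 0.4, -0.3]
grip_width: 0.0295
grip_force: 22.0
```

```bash
cat >> h.py <<'E'
TS=np.array([0,0,.0055])           # TCP in standard axes
RP=Rz(CY)@RS.T@RT                   # tool rotation at placing
def pp(h): return OUT+Rz(CY)@TS+[0,0,h]
E
python3 - <<'E'
from h import *
go(gp(.10),RT)
go(pp(.10),RP)
E
```

```text
d_cm [ 1.63  0.01 -9.39] turn [ 0.    -0.    -0.003]
d_cm [-10.32 -41.98  -2.5 ] turn [0.006 0.611 0.035]
```

Call:
{"name": "play_rows", "arguments": {
  "gripper": [0.5, 0.5, 0.5, 0.5, 0.5, 0.5, 0.5],
  "delta_pos": [
    [0.1, 0, -0.5],
    [0.25, 0, -1.5],
    [0.5, 0, -3],
    [0.87, 0, -5],
    [1.2, 0, -7],
    [1.6, 0, -9.4],
    [1.6, 0, -9.4]
  ],
  "turn": [
    [0, 0, 0],
    [0, 0, 0],
    [0, 0, 0],
    [0, 0, 0],
    [0, 0, 0],
    [0, 0, 0],
    [0, 0, 0]
  ]
}}

```text
time: 6.42
position: [0.4691, 0.2234, 0.1397]
tool_rot: [0.101, 0.971, -0.021, 0.216]
ft_force: [0.6, -0.4, -1.5]
grip_width: 0.0296
grip_force: 22.0
```

Run:
```python
from h import *
go(pp(.10),RP)
print(np.round(robot.get_obs()['q'],2))
```

```text
d_cm [-11.92 -42.02   7.  ] turn [0.008 0.612 0.035]
[ 0.36  0.47  2.03 -0.73  0.35 -0.35]
```

Call:
{"name": "play_rows", "arguments": {
  "gripper": [0.5, 0.5, 0.5, 0.5, 0.5, 0.5, 0.5, 0.5, 0.5, 0.5, 0.5, 0.5],
  "delta_pos": [
    [-0.4, -1.3, 0.2],
    [-1.2, -4.2, 0.7],
    [-2.4, -8.4, 1.4],
    [-3.8, -13.4, 2.2],
    [-5.2, -18.5, 3.1],
    [-6.7, -23.5, 3.9],
    [-8.1, -28.6, 4.8],
    [-9.5, -33.6, 5.6],
    [-10.7, -37.8, 6.3],
    [-11.5, -40.8, 6.8],
    [-11.9, -42, 7],
    [-11.9, -42, 7]
  ],
  "turn": [
    [0, 0.02, 0],
    [0, 0.06, 0],
    [0, 0.12, 0.01],
    [0, 0.2, 0.01],
    [0, 0.27, 0.015],
    [0, 0.34, 0.02],
    [0, 0.42, 0.025],
    [0, 0.49, 0.03],
    [0, 0.55, 0.03],
    [0.008, 0.59, 0.035],
    [0.008, 0.612, 0.035],
    [0.008, 0.612, 0.035]
  ]
}}

```text
time: 7.92
position: [0.518, -0.2178, 0.1232]
tool_rot: [0.122, 0.989, 0.01, -0.088]
ft_force: [-1.1, 0.5, -1.1]
grip_width: 0.0298
grip_force: 22.0
```

Run:
```python
from h import *
go(pp(.10),RP); go(pp(.03),RP)
print(np.round(robot.get_obs()['q'],2))
s=snap('scene','s3.png');t=snap('top','t3.png')
```

```text
d_cm [ 0.11  0.17 -0.22] turn [-0.002 -0.002 -0.003]
d_cm [-1.12  0.19  6.68] turn [-0.002 -0.002 -0.003]
[-0.57  0.64  1.55 -0.06  1.12 -1.86]
```

Call:
{"name": "play_rows", "arguments": {
  "gripper": [0.5, 0.5, 0.5, 0.5, 0.5, 0.5],
  "delta_pos": [
    [-0.1, 0.1, 1],
    [-0.4, 0.2, 3],
    [-0.8, 0.2, 5],
    [-1.1, 0.2, 6.7],
    [-1.1, 0.2, 6.7],
    [-1.1, 0.2, 6.7]
  ],
  "turn": [
    [0, 0, 0],
    [0, 0, 0],
    [0, 0, 0],
    [0, 0, 0],
    [0, 0, 0],
    [0, 0, 0]
  ]
}}

```text
time: 8.78
position: [0.5177, -0.2141, 0.0569]
tool_rot: [0.12, 0.989, 0.01, -0.087]
ft_force: [0.4, -1.0, -0.5]
grip_width: 0.0295
grip_force: 22.0
```

Run:
```python
from h import *
go(pp(.03),RP); go(pp(.0),RP)
s=snap('scene','s4.png');t=snap('top','t4.png')
im=np.zeros((480,800,3),np.uint8)
im[:480,:400]=cv2.resize(t['color'][165:285,370:470,::-1],(400,480),interpolation=cv2.INTER_CUBIC)
im[:400,400:]=cv2.resize(s['color'][225:345,150:270,::-1],(400,400),interpolation=cv2.INTER_CUBIC)
cv2.imwrite('pics/c4.png',im)
```

```text
d_cm [-0.07 -0.18  0.13] turn [-0.002 -0.001 -0.001]
d_cm [-0.59 -0.17  3.09] turn [-0.002 -0.001 -0.001]
```

View pics/c4.png

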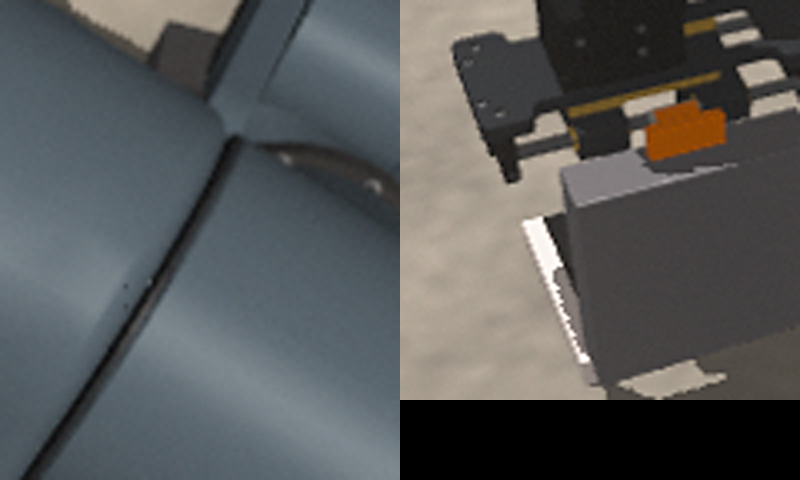

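Both cameras are blocked by the arm and the cover here: the top view shows only the arm, and the scene view shows the body clear of the tab. I'll lower by geometry and watch the force.

Call:
{"name": "play_rows", "arguments": {
  "gripper": [0.5, 0.5, 0.5, 0.5, 0.5],
  "delta_pos": [
    [-0.1, -0.17, 0.8],
    [-0.3, -0.17, 1.6],
    [-0.5, -0.17, 2.4],
    [-0.52, -0.17, 2.7],
    [-0.52, -0.17, 2.7]
  ],
  "turn": [
    [0, 0, 0],
    [0, 0, 0],
    [0, 0, 0],
    [0, 0, 0],
    [0, 0, 0]
  ]
}}

```text
time: 9.5
position: [0.5172, -0.2158, 0.0287]
tool_rot: [0.12, 0.989, 0.01, -0.088]
ft_force: [1.0, 0.9, 0.8]
grip_width: 0.0299
grip_force: 22.0
```

Call:
{"name": "play_rows", "arguments": {
  "gripper": [0.5, 0.5],
  "delta_pos": [
    [-0.02, 0, 0.1],
    [-0.04, 0, 0.2]
  ],
  "turn": [
    [0, 0, 0],
    [0, 0, 0]
  ]
}}

```text
time: 9.75
position: [0.5176, -0.216, 0.0273]
tool_rot: [0.12, 0.989, 0.01, -0.087]
ft_force: [0.6, 0.2, -0.2]
grip_width: 0.0294
grip_force: 22.0
```

Run:
```python
from h import *
go(pp(0),RP)
print(robot.get_obs())
```

```text
d_cm [-0.04  0.    0.17] turn [-0.002 -0.001 -0.001]
{'time': 9.75, 'q': array([-0.56314239,  0.78488375,  1.59465592, -0.07083063,  0.92939375,
       -1.84449139]), 'joint_velocities': array([-0.00265641,  0.01478067,  0.00301119, -0.00115427, -0.01300334,
        0.00239644]), 'joint_torque': array([-5.29904966e-03, -4.71105194e+01, -9.89156306e+00, -1.89079349e-01,
        7.09909480e-01,  5.42129317e-03]), 'position': array([ 0.51763466, -0.21601548,  0.02728204]), 'tool_rot': array([ 0.12038766,  0.98885229,  0.00972077, -0.08708312]), 'ft_force': array([ 0.62669983,  0.20590219, -0.24959946]), 'moment': array([-0.0538364 , -0.13840393, -0.00056443]), 'grip_force': 21.999390721321106, 'grip_width': 0.029378369765148557}
```

One mm at a time, until contact.

Call:
{"name": "play_rows", "arguments": {
  "gripper": [0.5, 0.5],
  "delta_pos": [
    [-0.02, 0, 0.1],
    [-0.02, 0, 0.1]
  ],
  "turn": [
    [0, 0, 0],
    [0, 0, 0]
  ]
}}

```text
time: 10.0
position: [0.5176, -0.216, 0.0264]
tool_rot: [0.12, 0.989, 0.01, -0.087]
ft_force: [0.1, -0.2, 1.6]
grip_width: 0.0301
grip_force: 22.0
```

Call:
{"name": "play_rows", "arguments": {
  "gripper": [0.5, 0.5],
  "delta_pos": [
    [-0.01, 0, 0.05],
    [-0.01, 0, 0.05]
  ],
  "turn": [
    [0, 0, 0],
    [0, 0, 0]
  ]
}}

```text
time: 10.25
position: [0.5176, -0.216, 0.0264]
tool_rot: [0.12, 0.989, 0.01, -0.087]
ft_force: [-0.3, 0.2, 5.4]
grip_width: 0.0292
grip_force: 22.0
```

Call:
{"name": "play_rows", "arguments": {
  "gripper": [0.5, 0.5],
  "delta_pos": [
    [-0.01, 0, 0.05],
    [-0.01, 0, 0.05]
  ],
  "turn": [
    [0, 0, 0],
    [0, 0, 0]
  ]
}}

```text
time: 10.5
position: [0.5176, -0.216, 0.0263]
tool_rot: [0.12, 0.989, 0.01, -0.087]
ft_force: [-1.3, 0.5, 7.8]
grip_width: 0.0296
grip_force: 22.0
```

Run:
```python
from h import *
for _ in range(3):
    o=robot.get_obs(); print(np.round(o['ft_force'],2),np.round(o['moment'],3), np.round(Rz(CY).T@o['moment'],3)); robot.camera('top')
```

```text
[-1.27  0.51  7.76] [0.268 0.208 0.001] [0.21  0.266 0.001]
[-0.28  0.93  7.93] [0.25  0.257 0.06 ] [0.182 0.31  0.06 ]
[-1.08  1.44  8.12] [ 0.264  0.247 -0.021] [ 0.197  0.303 -0.021]
```

Call:
{"name": "play_rows", "arguments": {
  "gripper": [0.5, 0.5, 0.5],
  "delta_pos": [
    [0, 0, 0],
    [0, 0, 0],
    [0, 0, 0]
  ],
  "turn": [
    [0, 0.01, 0],
    [0, 0.02, 0],
    [0, 0.02, 0]
  ]
}}

```text
time: 11.02
position: [0.5175, -0.216, 0.0264]
tool_rot: [0.12, 0.988, 0.011, -0.097]
ft_force: [-1.3, 0.3, 8.2]
grip_width: 0.0297
grip_force: 22.0
```

Run:
```python
from h import *
for _ in range(3):
    o=robot.get_obs(); print(np.round(o['ft_force'],2),np.round(Rz(CY).T@o['moment'],3),o['position'][2]); robot.camera('top')
```

```text
[-1.33  0.35  8.21] [0.161 0.33  0.048] 0.026376469636910614
[-0.65  1.15  7.61] [0.209 0.255 0.031] 0.026352949800348212
[-0.65  0.83  8.85] [ 0.146  0.208 -0.015] 0.02635893988163198
```

Call:
{"name": "play_rows", "arguments": {
  "gripper": [0.5, 0.5, 0.2, 0, -0.2, -0.3, -0.3],
  "delta_pos": [
    [0.01, 0, -0.07],
    [0.01, 0, -0.07],
    [0.01, 0, -0.07],
    [0.01, 0, -0.07],
    [0.01, 0, -0.07],
    [0.01, 0, -0.07],
    [0.01, 0, -0.07]
  ],
  "turn": [
    [0, 0, 0],
    [0, 0, 0],
    [0, 0, 0],
    [0, 0, 0],
    [0, 0, 0],
    [0, 0, 0],
    [0, 0, 0]
  ]
}}

```text
time: 12.05
position: [0.5175, -0.2159, 0.0257]
tool_rot: [0.12, 0.988, 0.011, -0.097]
ft_force: [-0.3, 0.5, -0.4]
grip_width: 0.0557
grip_force: 0.0
```

Run:
```python
from h import *
go(pp(.10),RP); go(pp(.19),RP)
R0=Ro.from_quat(robot.get_obs()['tool_rot']).as_matrix(); print(np.round(R0.T@[0,0,1],3),np.round(R0.T@Rz(CY)@[1,0,0],3))
```

```text
d_cm [ 1.93 -0.02 -9.8 ] turn [-0.001 -0.022 -0.001]
d_cm [  3.68  -0.03 -18.62] turn [-0.001 -0.022 -0.001]
[ 0.195 -0.002 -0.981] [-0.981  0.    -0.195]
```

Call:
{"name": "play_rows", "arguments": {
  "gripper": [-0.3, -0.3, -0.3, -0.3, 0, 0.5, 1, 1, 1, 1, 1, 1],
  "delta_pos": [
    [0.2, 0, -1],
    [0.8, 0, -4],
    [1.8, 0, -9],
    [2.8, 0, -14],
    [3.9, 0, -19.6],
    [3.9, 3, -19.6],
    [3.9, 8, -19.6],
    [3.9, 13, -19.6],
    [3.9, 18, -19.6],
    [3.9, 23, -19.6],
    [3.9, 25, -19.6],
    [3.9, 25, -19.6]
  ],
  "turn": [
    [0, 0, 0],
    [0, 0, 0],
    [0, 0, 0],
    [0, 0, 0],
    [0, 0, 0],
    [0, -0.05, 0],
    [0, -0.1, 0],
    [0, -0.15, 0],
    [0, -0.195, 0],
    [0, -0.195, 0],
    [0, -0.195, 0],
    [0, -0.195, 0]
  ]
}}

```text
time: 13.55
position: [0.5776, 0.0278, 0.2256]
tool_rot: [0.12, 0.993, -0.001, -0.0]
ft_force: [-0.6, -0.4, 0.6]
grip_width: 0.0005
grip_force: 0.0
```

Run:
```python
from h import *
o=robot.get_obs();print(o['position'],np.round(o['q'],2))
s=snap('scene','s5.png');t=snap('top','t5.png')
hsv=cv2.cvtColor(t['color'],cv2.COLOR_RGB2HSV)
x,y,w,h=375,205,105,80
def mets(lo,hi,z,nm):
    m=cv2.inRange(hsv[y:y+h,x:x+w],lo,hi); n,l,st,ce=cv2.connectedComponentsWithStats(m)
    for i in range(1,n):
        if st[i,4]>15:
            px=np.argwhere(l==i)[:,::-1]+[x,y]; P=np.array([onz(t,p,z)[:2] for p in px],np.float32); c,sz,a=cv2.minAreaRect(P)
            print(nm,st[i,4],np.round(c,4),np.round(sz,4),round(a,1),'case',np.round(Rz(CY).T[:2,:2]@(np.array(c)-OUT[:2])*1000,1))
mets((95,90,40),(125,255,255),.034,'blue'); mets((5,120,90),(24,255,255),.02,'orange(pad z)'); mets((5,120,90),(24,255,255),.034,'orange(top z)')
im=np.zeros((480,800,3),np.uint8)
im[:480,:480]=cv2.resize(t['color'][165:285,370:490,::-1],(480,480),interpolation=cv2.INTER_CUBIC)
im[:320,480:]=cv2.resize(s['color'][240:360,160:280,::-1],(320,320),interpolation=cv2.INTER_CUBIC)
cv2.imwrite('pics/c5.png',im)
```

```text
[0.57756017 0.02778557 0.2256066 ] [-0.14  0.46  1.55 -0.    1.13 -1.47]
blue 262 [ 0.5166 -0.2147] [0.032 0.061] 76.0 case [-1.3  1. ]
orange(pad z) 281 [ 0.5173 -0.2158] [0.0611 0.0881] 76.1 case [-0.5  0.1]
orange(pad z) 98 [ 0.5191 -0.2181] [0.0209 0.0207] 76.0 case [ 1.9 -1.7]
orange(top z) 281 [ 0.5153 -0.2131] [0.0604 0.0871] 76.1 case [-3.   2.3]
orange(top z) 98 [ 0.5172 -0.2153] [0.0207 0.0205] 76.0 case [-0.7  0.6]
```

View pics/c5.png

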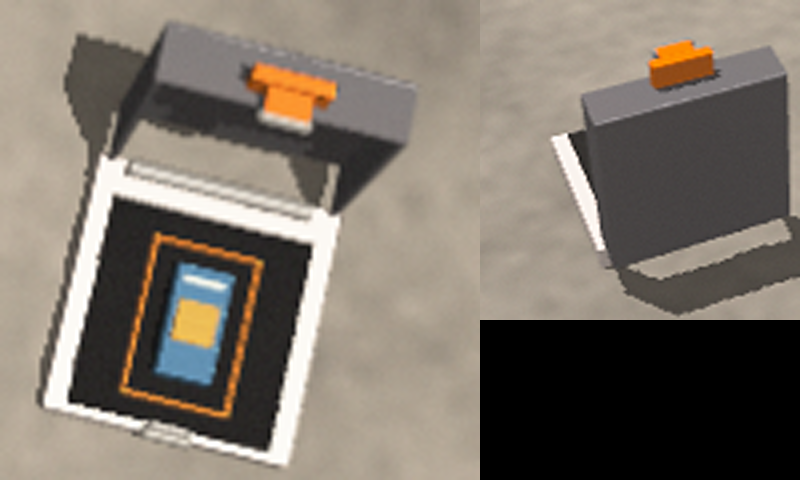

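The standard is down flat inside the outline: its centre is within about 1 mm and its yaw within 0.2°. The cover still stands upright, with its tab at crop position (290,95). Next I'll work out the cover sweep.

```bash
cat >> h.py <<'E'
CASE=np.array([.5257,-.2179,0]); HX=.068
VT=Rz(CY)@DOWN
def hinge(): return CASE+Rz(CY)@[HX,0,.022]
def cp(th,r=.122,back=.0095,up=0): return hinge()+Rz(CY)@[-r*np.cos(th)+.032*np.sin(th)+back,0,r*np.sin(th)+.032*np.cos(th)+up]
E
python3 - <<'E'
from h import *
t=load('t5');s=load('s5')
L=lambda X:np.round(Rz(CY).T@(X-CASE)*1000,1)
c=lambda a,b:(370+(a+.5)/4-.5,165+(b+.5)/4-.5)
for p in((132,168),(315,214),(345,215),(102,155)): print('hinge px',L(onz(t,c(*p),.022)))
# cover outer rear corners: top view upper-left (168,22), upper-right(416,85); scene TL(583,98),TR(785,48) crop480 scale 8/3
sc=lambda a,b:(160+(a-480+.5)*3/8-.5,240+(b+.5)*3/8-.5)
for a,b in(((168,22),(785,48)),((416,85),(583,98)),((134,97),(785,48))): 
    X,e=tri(t,c(*a),s,sc(*b)); print(L(X),e)
for x in((785,48),(772,45),(583,98),(601,124),(790,208)): print('scene',x,sc(*x))
for th in(1.55,1.6,1.65,1.7):
  for yy in(-.063,.063):
    H=hinge(); al=Rz(CY)@[-np.cos(th),0,np.sin(th)]; n=Rz(CY)@[np.sin(th),0,np.cos(th)]; y=Rz(CY)@[0,yy,0]
    X=H+.13*al+.032*n+y; print(th,yy,'outer top edge top',np.round((proj(t,X)-[370,165])*4,0),'scene',np.round((proj(s,X)-[160,240])*8/3+[480,0],0))
E
```

```text
hinge px [66.1 48.8 22. ]
hinge px [ 65.9 -52.   22. ]
hinge px [ 69.4 -67.9  22. ]
hinge px [69.  65.8 22. ]
[105.5  63.9 161.7] 0.0005864939768023746
[104.5 -62.4 161.9] 0.0071217843876255175
[ 72.8  72.2 139.4] 0.006562602551378782
scene (785, 48) (274.0625, 257.6875)
scene (772, 45) (269.1875, 256.5625)
scene (583, 98) (198.3125, 276.4375)
scene (601, 124) (205.0625, 286.1875)
scene (790, 208) (275.9375, 317.6875)
1.55 -0.063 outer top edge top [414. 106.] scene [586. 104.]
1.55 0.063 outer top edge top [161.  42.] scene [779.  53.]
1.6 -0.063 outer top edge top [416.  94.] scene [589. 111.]
1.6 0.063 outer top edge top [163.  30.] scene [782.  60.]
1.65 -0.063 outer top edge top [417.  82.] scene [592. 120.]
1.65 0.063 outer top edge top [165.  18.] scene [786.  68.]
1.7 -0.063 outer top edge top [418.  71.] scene [596. 128.]
1.7 0.063 outer top edge top [167.   7.] scene [790.  76.]
```

Run:
```python
from h import *
q=cp(1.65,.112,.035); print(q); go([q[0],q[1],.235],VT); go(q,VT); go(cp(1.65,.112,.0095),VT)
```

```text
[ 0.66528147 -0.25231368  0.13111701]
d_cm [-15.22 -24.9   -0.92] turn [-0.003 -0.001 -0.001]
d_cm [-15.23 -24.87   9.47] turn [-0.003 -0.001 -0.001]
d_cm [-12.68 -24.88   9.47] turn [-0.003 -0.001 -0.001]
```

Call:
{"name": "play_rows", "arguments": {
  "gripper": [1, 1, 1, 1, 1, 1, 1, 1, 1, 1, 1, 1],
  "delta_pos": [
    [-2, -2, -0.5],
    [-5, -6, -0.9],
    [-8, -11, -0.9],
    [-12, -17, -0.9],
    [-15, -22, -0.9],
    [-16, -24.9, -0.9],
    [-16, -24.9, -0.9],
    [-16, -24.9, 2],
    [-16, -24.9, 5],
    [-16, -24.9, 8],
    [-16, -24.9, 9.5],
    [-16, -24.9, 9.5]
  ],
  "turn": [
    [0, 0, 0],
    [0, 0, 0],
    [0, 0, 0],
    [0, 0, 0],
    [0, 0, 0],
    [0, 0, 0],
    [0, 0, 0],
    [0, 0, 0],
    [0, 0, 0],
    [0, 0, 0],
    [0, 0, 0],
    [0, 0, 0]
  ]
}}

```text
time: 15.15
position: [0.6719, -0.2527, 0.1294]
tool_rot: [0.121, 0.993, -0.0, -0.002]
ft_force: [0.3, 0.5, 1.4]
grip_width: 0.0004
grip_force: 0.0
```

Run:
```python
from h import *
for th,r in((1.65,.112),(1.57,.115),(1.4,.118),(1.2,.12),(1.,.122),(.8,.122),(.65,.122),(.5,.122),(.3,.122),(.15,.122),(.08,.122),(0,.122)): print(th,end=' '); go(cp(th,r),VT)
```

```text
1.65 d_cm [ 3.21 -0.12 -0.16] turn [-0.001 -0.004 -0.001]
1.57 d_cm [ 4.09 -0.12 -0.75] turn [-0.001 -0.004 -0.001]
1.4 d_cm [ 6.14 -0.12 -1.41] turn [-0.001 -0.004 -0.001]
1.2 d_cm [ 8.65 -0.12 -1.58] turn [-0.001 -0.004 -0.001]
1.0 d_cm [11.18 -0.13 -1.22] turn [-0.001 -0.004 -0.001]
0.8 d_cm [13.49 -0.13 -0.19] turn [-0.001 -0.004 -0.001]
0.65 d_cm [15.05 -0.13  0.86] turn [-0.001 -0.004 -0.001]
0.5 d_cm [16.45 -0.13  2.14] turn [-0.001 -0.004 -0.001]
0.3 d_cm [17.97 -0.13  4.14] turn [-0.001 -0.004 -0.001]
0.15 d_cm [18.84 -0.13  5.82] turn [-0.001 -0.004 -0.001]
0.08 d_cm [19.16 -0.13  6.64] turn [-0.001 -0.004 -0.001]
0 d_cm [19.45 -0.13  7.61] turn [-0.001 -0.004 -0.001]
```

Call:
{"name": "play_rows", "arguments": {
  "gripper": [1, 1, 1, 1, 1, 1, 1, 1, 1, 1, 1, 1],
  "delta_pos": [
    [1.2, -0.1, 0],
    [2.2, -0.1, -0.1],
    [2.7, -0.1, -0.15],
    [3.2, -0.1, -0.2],
    [3.7, -0.1, -0.5],
    [4.2, -0.1, -0.8],
    [5, -0.1, -1.1],
    [6.1, -0.1, -1.4],
    [7.3, -0.1, -1.5],
    [8.6, -0.1, -1.6],
    [9.9, -0.1, -1.45],
    [11.2, -0.1, -1.2]
  ],
  "turn": [
    [0, 0, 0],
    [0, 0, 0],
    [0, 0, 0],
    [0, 0, 0],
    [0, 0, 0],
    [0, 0, 0],
    [0, 0, 0],
    [0, 0, 0],
    [0, 0, 0],
    [0, 0, 0],
    [0, 0, 0],
    [0, 0, 0]
  ]
}}

```text
time: 16.65
position: [0.5631, -0.227, 0.1425]
tool_rot: [0.121, 0.993, -0.001, -0.001]
ft_force: [0.1, -0.5, 0.4]
grip_width: 0.0007
grip_force: 0.2
```

Run:
```python
from h import *
for th,r in((1.,.122),(.8,.122),(.65,.122),(.5,.122),(.3,.122),(.15,.122),(.1,.122),(0,.122)): print(th,end=' '); go(cp(th,r),VT)
s=snap('scene','s6.png')
cv2.imwrite('pics/c6.png',cv2.resize(s['color'][190:350,130:330,::-1],(750,600),interpolation=cv2.INTER_CUBIC))
```

```text
1.0 d_cm [-0.   -0.01  0.06] turn [-0.002 -0.001 -0.   ]
0.8 d_cm [ 2.3  -0.01  1.07] turn [-0.002 -0.001 -0.   ]
0.65 d_cm [ 3.87 -0.01  2.13] turn [-0.002 -0.001 -0.   ]
0.5 d_cm [ 5.27 -0.01  3.4 ] turn [-0.002 -0.001 -0.   ]
0.3 d_cm [ 6.8 -0.   5.4] turn [-0.002 -0.001 -0.   ]
0.15 d_cm [ 7.68 -0.    7.07] turn [-0.002 -0.001 -0.   ]
0.1 d_cm [ 7.91 -0.    7.66] turn [-0.002 -0.001 -0.   ]
0 d_cm [8.29 0.   8.86] turn [-0.002 -0.001 -0.   ]
```

View pics/c6.png

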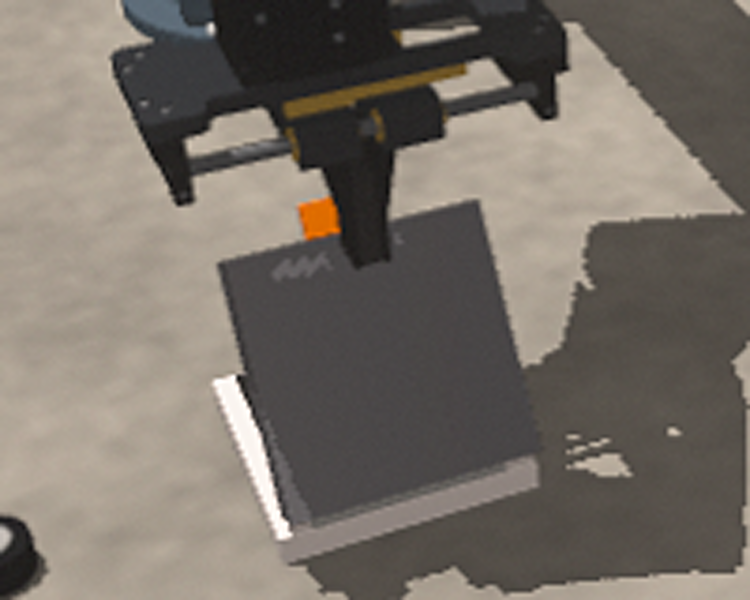

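The finger, at crop position (370,250), is pushing the outer face near its front edge, and the cover has followed to about 1.0 rad. I'll continue along the arc.

Call:
{"name": "play_rows", "arguments": {
  "gripper": [1, 1, 1, 1, 1, 1, 1, 1, 1, 1, 1, 1],
  "delta_pos": [
    [1.2, 0, 0.5],
    [2.3, 0, 1.1],
    [3.1, 0, 1.6],
    [3.9, 0, 2.1],
    [4.6, 0, 2.75],
    [5.3, 0, 3.4],
    [5.85, 0, 4.05],
    [6.4, 0, 4.8],
    [6.8, 0, 5.4],
    [7.2, 0, 6.1],
    [7.5, 0, 6.6],
    [7.68, 0, 7.07]
  ],
  "turn": [
    [0, 0, 0],
    [0, 0, 0],
    [0, 0, 0],
    [0, 0, 0],
    [0, 0, 0],
    [0, 0, 0],
    [0, 0, 0],
    [0, 0, 0],
    [0, 0, 0],
    [0, 0, 0],
    [0, 0, 0],
    [0, 0, 0]
  ]
}}

```text
time: 18.2
position: [0.4891, -0.2089, 0.0716]
tool_rot: [0.121, 0.993, -0.001, -0.001]
ft_force: [-0.9, -0.1, 0.8]
grip_width: 0.0007
grip_force: 0.4
```

Run:
```python
from h import *
print(robot.get_obs()['ft_force'])
for th in(.15,.08,.05,.02,0): print(th,end=' '); go(cp(th),VT)
```

```text
[-0.92832567 -0.13703551  0.80594335]
0.15 d_cm [ 0.07 -0.   -0.02] turn [-0.002 -0.001 -0.   ]
0.08 d_cm [0.39 0.   0.8 ] turn [-0.002 -0.001 -0.   ]
0.05 d_cm [0.51 0.   1.16] turn [-0.002 -0.001 -0.   ]
0.02 d_cm [0.62 0.   1.52] turn [-0.002 -0.001 -0.   ]
0 d_cm [0.68 0.   1.76] turn [-0.002 -0.001 -0.   ]
```

Call:
{"name": "play_rows", "arguments": {
  "gripper": [1, 1, 1, 1],
  "delta_pos": [
    [0.2, 0, 0.4],
    [0.4, 0, 0.8],
    [0.45, 0, 1],
    [0.45, 0, 1]
  ],
  "turn": [
    [0, 0, 0],
    [0, 0, 0],
    [0, 0, 0],
    [0, 0, 0]
  ]
}}

```text
time: 18.7
position: [0.485, -0.2079, 0.0621]
tool_rot: [0.121, 0.993, -0.001, -0.001]
ft_force: [-0.4, 0.0, 3.3]
grip_width: 0.0007
grip_force: 1.0
```

Call:
{"name": "play_rows", "arguments": {
  "gripper": [1, 1],
  "delta_pos": [
    [0.05, 0, 0.1],
    [0.1, 0, 0.2]
  ],
  "turn": [
    [0, 0, 0],
    [0, 0, 0]
  ]
}}

```text
time: 18.95
position: [0.4846, -0.2079, 0.0609]
tool_rot: [0.121, 0.993, -0.001, 0.0]
ft_force: [0.6, 0.3, 9.3]
grip_width: 0.0004
grip_force: 4.4
```

Call:
{"name": "play_rows", "arguments": {
  "gripper": [1, 1],
  "delta_pos": [
    [0.02, 0, 0.1],
    [0.05, 0, 0.2]
  ],
  "turn": [
    [0, 0, 0],
    [0, 0, 0]
  ]
}}

```text
time: 19.2
position: [0.4839, -0.2077, 0.0588]
tool_rot: [0.121, 0.993, -0.001, 0.0]
ft_force: [0.0, 0.9, 6.5]
grip_width: 0.0003
grip_force: 3.4
```

Call:
{"name": "play_rows", "arguments": {
  "gripper": [1, 1],
  "delta_pos": [
    [0, 0, 0.1],
    [0, 0, 0.2]
  ],
  "turn": [
    [0, 0, 0],
    [0, 0, 0]
  ]
}}

```text
time: 19.45
position: [0.4833, -0.2075, 0.0563]
tool_rot: [0.121, 0.993, -0.001, -0.001]
ft_force: [-1.5, -0.0, 2.6]
grip_width: 0.0002
grip_force: 1.5
```

Call:
{"name": "play_rows", "arguments": {
  "gripper": [1, 1],
  "delta_pos": [
    [0, 0, 0.1],
    [0, 0, 0.15]
  ],
  "turn": [
    [0, 0, 0],
    [0, 0, 0]
  ]
}}

```text
time: 19.7
position: [0.4831, -0.2073, 0.0543]
tool_rot: [0.121, 0.993, -0.001, -0.001]
ft_force: [-1.7, 0.1, 5.6]
grip_width: 0.0002
grip_force: 3.0
```

Call:
{"name": "play_rows", "arguments": {
  "gripper": [1, 1],
  "delta_pos": [
    [0, 0, 0.05],
    [0, 0, 0.1]
  ],
  "turn": [
    [0, 0, 0],
    [0, 0, 0]
  ]
}}

```text
time: 19.95
position: [0.4831, -0.2073, 0.0542]
tool_rot: [0.121, 0.993, -0.001, -0.001]
ft_force: [-3.2, 0.6, 12.8]
grip_width: 0.0003
grip_force: 6.3
```

Firm stop at z = 0.054 m, which is the shut height. I'll retreat and check.

Call:
{"name": "play_rows", "arguments": {
  "gripper": [1, 1, 1, 1, 1, 1, 1, 1, 1, 1, 1, 1],
  "delta_pos": [
    [0, 0, -0.3],
    [0, 0, -1],
    [0, 0, -4],
    [0, 0, -9],
    [0, 0, -14],
    [0, 2, -17],
    [0, 6, -17],
    [0, 11, -17],
    [0, 16, -17],
    [0, 20, -17],
    [0, 22, -17],
    [0, 22, -17]
  ],
  "turn": [
    [0, 0, 0],
    [0, 0, 0],
    [0, 0, 0],
    [0, 0, 0],
    [0, 0, 0],
    [0, 0, 0],
    [0, 0, 0],
    [0, 0, 0],
    [0, 0, 0],
    [0, 0, 0],
    [0, 0, 0],
    [0, 0, 0]
  ]
}}

```text
time: 21.45
position: [0.5365, 0.0076, 0.2231]
tool_rot: [0.119, 0.993, -0.001, -0.001]
ft_force: [0.1, -0.9, -0.7]
grip_width: 0.0005
grip_force: 0.0
```

Run:
```python
from h import *
s=snap('scene','s7.png');t=snap('top','t7.png')
im=np.zeros((480,800,3),np.uint8)
im[:400,:400]=cv2.resize(t['color'][165:295,370:500,::-1],(400,400),interpolation=cv2.INTER_CUBIC)
im[:400,400:]=cv2.resize(s['color'][225:355,130:260,::-1],(400,400),interpolation=cv2.INTER_CUBIC)
cv2.imwrite('pics/c7.png',im)
print(np.abs(robot.get_obs()['joint_velocities']).max())
H=hinge()
for th in(0,.06,.6): # tab position expected
    X=H+.141*(Rz(CY)@[-np.cos(th),0,np.sin(th)])+.014*(Rz(CY)@[np.sin(th),0,np.cos(th)]); print(th,(proj(t,X)-[370,165])*400/130,proj(t,X),proj(s,X))
hsv=cv2.cvtColor(t['color'],cv2.COLOR_RGB2HSV)
m=cv2.inRange(hsv[200:310,370:480],(5,150,90),(22,255,255)); print(np.argwhere(m).mean(0)[::-1]+[370,200])
for p in((306,185),(100,284),(506,257)): print((load('top0')['color'][p[1]-12:p[1]+12,p[0]-12:p[0]+12].astype(int)-t['color'][p[1]-12:p[1]+12,p[0]-12:p[0]+12]).__abs__().mean())
```

```text
0.01849552509260403
0 [129.66290656 339.04208407] [412.14044463 275.18867732] [216.25316007 272.76252559]
0.06 [132.33371537 336.34652148] [413.0084575  274.31261948] [215.93819489 269.67675423]
0.6 [163.10101629 278.2757459 ] [423.00783029 255.43961742] [216.47253664 248.88385858]
[411.78531073 274.94350282]
40.035879629629626
33.95023148148148
22.355324074074073
```

View pics/c7.png

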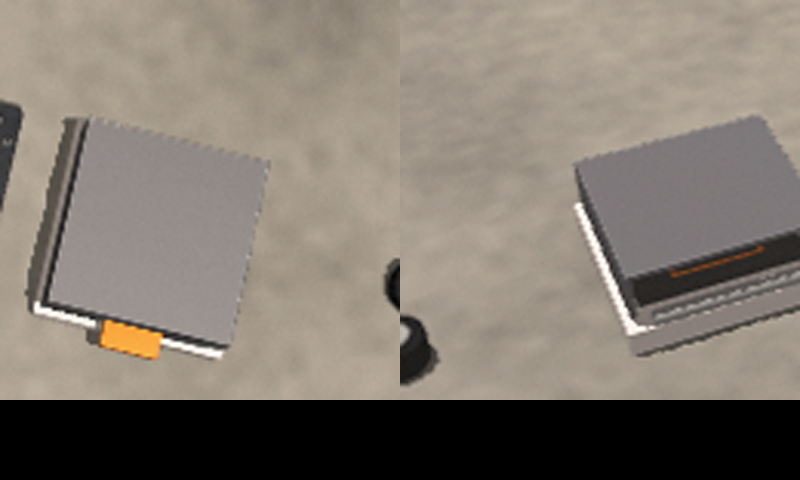

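The cover is shut and the catch holds: the tab centroid at (411.8,274.9) matches the predicted shut position (412.1,275.2). The bystander crops differ from the first picture, so I'll measure their positions before handing in.

Run:
```python
from h import *
a=load('top0')['color'];b=load('t7')['color'];a2=load('scene0')['color'];b2=load('s7')['color']
print('mean bg diff',np.abs(a[300:330,480:540].astype(int)-b[300:330,480:540]).mean())
def tm(A,B,x,y,w,h,n):
    r=cv2.matchTemplate(B[y-8:y+h+8,x-8:x+w+8],A[y:y+h,x:x+w],cv2.TM_CCOEFF_NORMED); _,v,_,l=cv2.minMaxLoc(r); print(n,v,np.array(l)-8)
tm(a,b,494,246,24,24,'puck top');tm(a2,b2,114,324,28,28,'puck sc');tm(a,b,78,260,44,46,'dish top');tm(a2,b2,402,178,36,26,'dish sc');tm(a2,b2,344,256,28,40,'oil sc');tm(a,b,294,173,26,26,'oil top')
```

```text
mean bg diff 30.235
puck top 0.9991000890731812 [0 0]
puck sc 0.9995578527450562 [0 0]
dish top 0.9924062490463257 [0 0]
dish sc 0.9996346831321716 [0 0]
oil sc 0.5631036162376404 [0 0]
oil top 0.002135490532964468 [8 1]
```

Run:
```python
from h import *
A=load('scene0')['color']
for n in('s4','s6'):
    B=load(n)['color'];r=cv2.matchTemplate(B[248:304,336:380],A[256:296,344:372],cv2.TM_CCOEFF_NORMED);_,v,_,l=cv2.minMaxLoc(r);print(n,v,np.array(l)-8)
print(robot.hand_in())
```

```text
s4 0.5723546147346497 [0 0]
s6 0.7122263312339783 [0 0]
the job is handed in; nothing more can be done
None
```

The standard lies flat and square inside the outline (within about 1 mm) under the shut, latched cover; the dish and puck did not move, the bottle was partly hidden but showed no shift, and I handed the job in at about 21.6 s.

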